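# Clamp a mug with a re-glued handle

### The job

The small mug's handle has just been glued back on: stand the mug upright on the clamp's board, midway across and between the two jaws, with its handle pointing straight at the moving jaw, and let go of it. Then pump the clamp's two squeeze handles together until the sprung pad bears on the mug handle and has pinned the mug against the far jaw, with the pad's spring clearly pushed in but not bottomed out, so that nothing is crushed. Finish while still holding the handles squeezed - do not let go - and leave everything else where it stands.

Things in the scene. Friction and masses are not known exactly. Their poses are not given: they have to be found in the camera images.
- clamp: clamp on a wooden board 350 x 120 x 12 mm, fixed. Origin: under the board (it spans x -155..195 mm), on its centre line; x runs from the squeeze handles to the far jaw, z up. Grey ratchet housing at x -64..-8 mm, 64 mm wide, top z 76 mm. Toothed bar, top z 30 mm, runs under the handles to x -104 mm. The pad on the moving jaw has its front at x = 30 mm + joint jaw - joint pad
- far_jaw: fixed far jaw with a rubber facing 60 mm wide, 66 mm high over the worktop, standing on the board. Origin: on the board's top, in the plane of its rubber face; its axes are parallel to the clamp's, so the face looks to -x. It is pinned on the clamp at x 130 to 154 mm, differently each time
- jaw (a joint): travel of the moving jaw towards the far jaw (m), 0 = fully back at the start, at most 0.06. Each full squeeze of the handles pushes it up to about 12 mm; a ratchet with 5 mm teeth keeps it from going back, so a full squeeze and release gains 10 mm, a half squeeze 5 mm or nothing
- pad (a joint): how far the sprung pad is pushed back towards the moving jaw (m), 0 = free, 0.016 = bottomed out on its spring. Spring: about 2 N at first touch plus 0.6 N per mm; once bottomed out the full squeeze force comes on the mug (a 20 N grip gives about 35 N) and breaks it
- pad_face: rubber face of the sprung pad on the moving jaw, 52 mm wide, 42 mm high (z 19 to 61 mm over the worktop). Its origin and axes are those of the clamp, shifted along the clamp's x by (joint jaw - joint pad); its front face is at x = 30 mm of its own frame
- squeeze (a joint): angle (rad) by which each squeeze handle is pressed in: 0 = sprung fully out, 0.19 = fully squeezed. Both handles swing together, geared, in mirror image. The jaw moves 70 mm per rad after about 1 mm (0.015 rad) of free play. Springs push them back out (2 to 4 N at the grip) only if the fingers open wide; the ratchet gains only after they are fully out
- grip_left: black rubber sleeve of the handle on the clamp's +y side, 66 mm long, 12 mm thick, 24 mm high. Origin at the handle's upright pivot, which lies at x -50, y +16, z 52 mm in the clamp frame
- grip_right: black rubber sleeve of the handle on the clamp's -y side, the mirror image; pivot at x -50, y -16, z 52 mm in the clamp frame
- grip_point_left (a point): middle of the left sleeve, 75 mm behind its pivot, 52 mm above the worktop, sleeve top at 64 mm. The two sleeves measure 66 mm over their outer faces here when out and 38 mm when fully squeezed
- grip_point_right (a point): the same point of the right sleeve
- mug: small plain cream and beige mug (the big spotted mug is another one), 59 mm across the body, 84 mm from far side to handle tip, 56 mm high, 117 g, standing on the worktop at the left. Origin: centre of its underside's 59 x 84 mm outline; its handle points to its own -y, z is up. The walls are upright in the top 20 mm and narrow below, to 34 mm at the foot, so it slips if gripped low
- mug_axis (a point): foot of the mug's body, on the body's round axis (12.5 mm to +y of the origin)
- mug_handle (a point): outermost point of the mug's handle, 42 mm to -y of the origin, 36 mm above the foot
- big_mug: big spotted mug, 93 mm high, at the back; a bystander. Origin: under its centre
- brown_lid_jar: glass jar with a dark lid, 67 x 110 mm, at the back; a bystander. Origin: under its centre
- food_tin: closed food tin, 58 x 72 mm, at the back; a bystander. Origin: under its centre
- drink_can: tall drink can, 53 x 134 mm, at the back right; a bystander. Origin: under its centre
- low_pot: low lidded pot, 62 x 35 mm, near the front left corner; a bystander. Origin: under its centre
- spice_jar: spice jar with a dark cap, 40 x 105 mm, at the left behind the mug; a bystander. Origin: under its centre

How it is judged:
By the outcome, as a careful person would: the job done as asked, in the order asked, and still so for the second after the job is handed in, while the arm keeps its last pose, push and grip.
It also fails if it takes over 64 s, if anything falls off the work surface, if the arm or the gripper's body presses on something with over 40 N, if the wrist force passes 120 N, or if a joint passes its speed limit or range.

### The arm

A 6-joint arm with a two-finger parallel gripper is mounted at the origin on a cart in front of the work surface, level with it; the furniture and walls round the work are solid. World frame = base frame: x ahead of the robot, y to its left, z up, the work surface at z = 0. Lengths are in m, angles in rad, forces in N, time in s.
With the tool pointing down it reaches from about 0.325 to 0.775 m from the base axis. Payload 9.3 kg.
Tool frame: the origin (TCP) lies on the centre line of the jaws, within the pads' length; the fingertips stand 8 mm ahead of it and the grasp point (between the pads) lies 11 mm behind it; z points along the fingers, y is the line along which they close (so a half turn about z gives the same grasp; the last joint's range is limited). The gripper opens to 85 mm and grips with 20 to 120 N. Pads are 22 mm wide; open, the fingers measure 114 mm over their backs; the gripper's body (76 mm by 85 mm) begins 54 mm behind the grasp point. The pads swing forward as they close: fully open they stand 13 mm farther back than shut.
Start: joints at [-1.384, 0.259, 0.021, 1.334, 0, 1.418], TCP at [0.183, -0.519, 0.239] pointing down, gripper open.
Joint ranges: [-3.04, 3.04], [-0.91, 1.82], [-1.04, 1.36], [-1.92, 1.95], [-1.52, 1.45], [-3.14, 3.14]. Speed limits (rad/s): [2.22, 2.22, 2.79, 3.14, 3.14, 3.14].

### API

Orientations are given as [roll, pitch, yaw] about the fixed x, y, z axes, in that order (R = Rz(yaw) Ry(pitch) Rx(roll)).
In Python, from station import bot gives the robot as it stands.
- The arm moves only by the shell command python3 steer.py 'ROWS' [FORCE]. ROWS is a JSON list of rows, 1 to 20 of them, each an object with the fields jaw (the opening from 0.0 (shut) to 1.0 (fully open)), trans (a list: dx, dy, dz in m), r (a list: a rotation vector rx, ry, rz in rad); a field left out counts as zero (the opening has to be given); each row shifts and turns the commanded pose from where the row before left it, along the tool's axes as they then stand; what a row does not reach is not made up. A row lasts 1/12 s, in which the tool goes at most 0.0417 m and 0.125 rad, less where a joint would pass 70% of its speed; a pose out of reach is approached as far as the arm can. The fingers move at their own pace and stop on an object; FORCE is the grip in N (left out, the last holds). Time passes only in rows, so rows that do not move let the fingers close. It prints the time, the measured TCP pose, the force, the opening and the grip force at its end. Input that does not fit is refused with a message, and nothing moves.
- bot.observe(): the state, without advancing time (a new reading comes with each control period).
- bot.camera(name): name is "scene" or "top" or "wrist"; returns (picture, depth): 384x512x3 uint8, blue, green, red; 384x512 float32, m along the optical axis (not along the pixel's ray), 0 where there is no reading.
- bot.camera_info(name): a dict with "vfov" (degrees; the focal length in pixels is half the picture's height over the tangent of half this angle, whatever the lens; pixels are square), "cx", "cy" (the principal point, pixels), "R" (3x3) and "t" (3): a world point X has camera coordinates R X + t. Camera axes: x right, y down, z forward; pixel columns grow to the right and rows downward; lengths in m; the calibration is good to about 2 mm. The wrist camera is an equidistant fisheye: a pixel r from the principal point sees the ray r / f radians off the axis. A picture is of the moment at which its call begins: read the wrist's pose just before it. camera_info takes no time and is no camera call; for the wrist camera it gives the pose at the moment of the call.
- bot.close_job(): hands the job in; it is judged then, once.
The state is a dict: "clock": time; "q": joint angles; "qd": joint speeds; "tau": joint torques, N m; "position": TCP position; "eef_rot": TCP orientation; "wrist_force": force on the tool from outside, world axes, zero at the start; "ft_torque": the same for the moment, N m; "width": opening from 0.0 (shut) to 1.0 (fully open); "grasp_force": force on a finger pad.
Only numpy, scipy, OpenCV 4.12 (cv2) and the standard library are available. Lean on these libraries where they do the work, as an engineer would, in place of code of your own. Each camera call takes 0.05 s, during which the arm holds its last target. There are 200 camera calls.

## Working session

There is one attempt and no reset: what is moved stays moved. The work goes in short steps, Python scripts to look and compute and a shell command to move; the robot and the scene stay as the last step left them, time stands still between calls to the robot, and variables do not carry over. Pictures are saved under pics/ and viewed, at most 10 in all, crops included, and the job is handed in when it is done.

```bash
ls; mkdir -p pics
python3 - <<'E'
from station import bot
import cv2,numpy as np
print(bot.observe())
for n in ("top","scene"):
    p,d=bot.camera(n); cv2.imwrite(f"pics/{n}0.png",p); np.save(f"pics/{n}0.npy",d)
    print(n,bot.camera_info(n))
E
```

```text
pics
station.py
steer.py
{'clock': 0.0, 'q': array([-1.38364269e+00,  2.59204224e-01,  2.07469498e-02,  1.33369772e+00,
       -1.47234214e-05,  1.41821307e+00]), 'qd': array([ 0.00132551, -0.00116833, -0.00048895,  0.00066142, -0.00055427,
        0.00162863]), 'tau': array([ 1.98845722e-03, -5.55642414e+01,  3.44523704e+01,  1.36965414e-02,
       -2.28048693e-04, -7.46494834e-06]), 'position': array([ 0.18322995, -0.51828992,  0.2386538 ]), 'eef_rot': array([-3.14024754e+00, -1.91953291e-04,  3.39736770e-01]), 'wrist_force': array([ 0.69357468,  0.71204524, -0.13131964]), 'ft_torque': array([-0.02904988, -0.05479556,  0.01876524]), 'grasp_force': 0.0, 'width': 1.0012798378944638}
top {'vfov': 53.50393499947489, 'cx': 252.0818669591689, 'cy': 186.43660588399325, 'R': array([[ 0.01764236, -0.99946038,  0.02770745],
       [-0.99531109, -0.02019151, -0.09459454],
       [ 0.09510295, -0.02590866, -0.99513023]]), 't': array([-0.00679773,  0.52723851,  1.20756301])}
scene {'vfov': 43.14777152366381, 'cx': 251.13877136839636, 'cy': 193.82281439101394, 'R': array([[-0.85706753, -0.51465132,  0.0238593 ],
       [-0.28141163,  0.42884823, -0.85842687],
       [ 0.4315585 , -0.74244408, -0.51238076]]), 't': array([0.50077374, 0.2038512 , 1.04169517])}
```

Run:
```python
import cv2
for n in ("top","scene"):
    p=cv2.imread(f"pics/{n}0.png"); cv2.imwrite(f"pics/{n}0b.png",cv2.resize(p,(800,600),interpolation=cv2.INTER_CUBIC))
```

```text
(no output)
```

View pics/top0b.png

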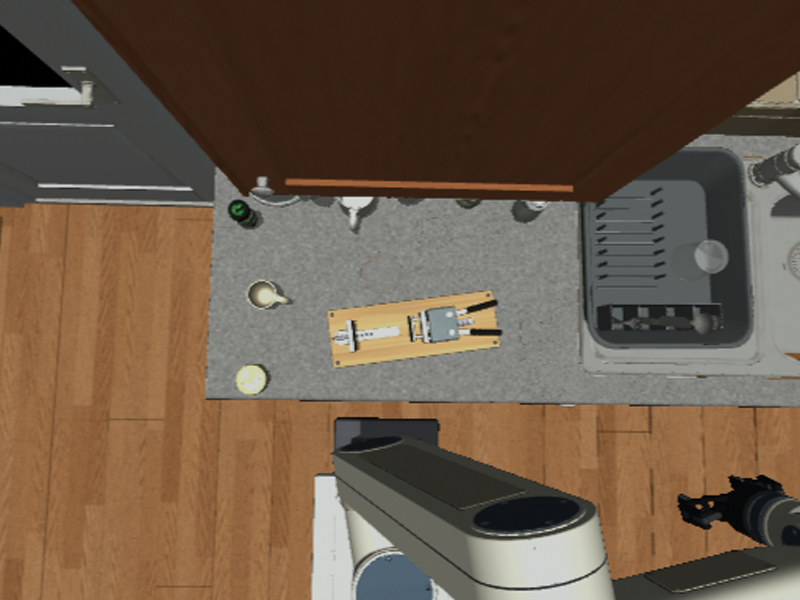

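View pics/scene0b.png

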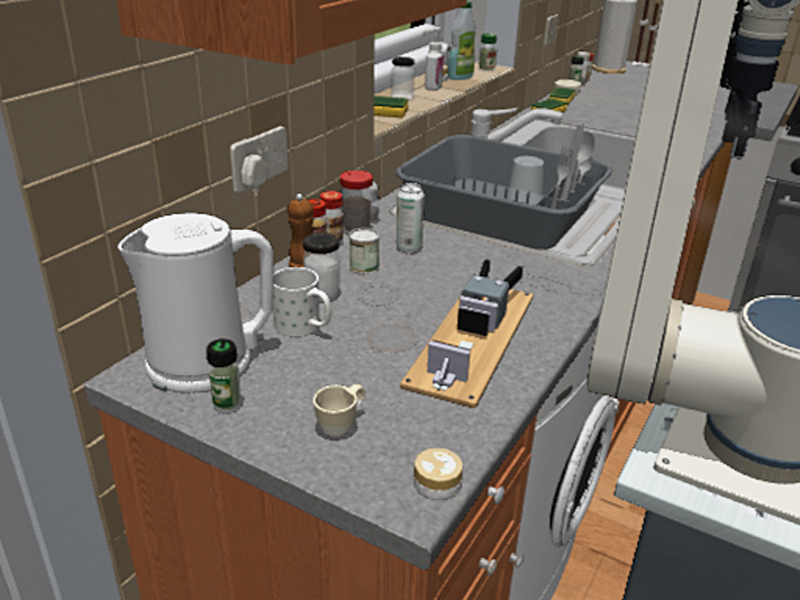

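The top view shows the mug at about (264,294) of the enlarged picture with its handle to the right. The clamp board runs from (330,340) to (498,320), with the far jaw at the left end and the squeeze handles at the right. Next I measure from the depth.

```bash
cat > h.py <<'E'
import cv2,numpy as np
from station import bot
def cloud(d,i):
    f=192/np.tan(np.radians(i["vfov"]/2)); v,u=np.mgrid[:384,:512]
    c=np.stack([(u-i["cx"])/f*d,(v-i["cy"])/f*d,d],-1)
    return (c-i["t"])@i["R"]
E
python3 - <<'E'
from h import *
i=bot.camera_info("top"); d=np.load("pics/top0.npy"); p=cv2.imread("pics/top0.png"); P=cloud(d,i)
hsv=cv2.cvtColor(p,cv2.COLOR_BGR2HSV); z=P[...,2]; v,u=np.mgrid[:384,:512]
roi=(u>200)&(u<330)&(v>175)&(v<240)
print("worktop z",np.median(z[(u>140)&(u<200)&(v>200)&(v<235)]))
b=roi&(hsv[...,1]>90)&(hsv[...,0]<25)&(z>.004)&(z<.022)
print("board z",np.median(z[b]),b.sum())
r=cv2.minAreaRect(P[b][:,:2].astype(np.float32)*1000); print("board rect mm",r); print(cv2.boxPoints(r))
m=(u>145)&(u<200)&(v>165)&(v<205)&(z>.02); 
rim=m&(z>.05); 
print("mug n",m.sum(),rim.sum(), "zmax",z[m].max()); 
print(cv2.minEnclosingCircle(P[rim][:,:2].astype(np.float32)*1000))
# housing / far jaw / grips high points
h=roi&(z>.045)
for q in (("all",h),):
    X=P[h]; 
np.save("pics/clamp_hi.npy",P[roi&(z>.02)])
big=cv2.resize(p[160:245,145:330],None,fx=4.3,fy=4.3,interpolation=cv2.INTER_CUBIC); cv2.imwrite("pics/crop1.png",big)
E
```

```text
worktop z -8.852087496313532e-05
board z 0.011740972564558059 2605
board rect mm ((452.3323669433594, -37.756011962890625), (118.94295501708984, 347.50396728515625), 8.185102462768555)
[[ 368.72937   125.758965]
 [ 418.20404  -218.20508 ]
 [ 535.93536  -201.271   ]
 [ 486.4607    142.69305 ]]
mug n 211 106 zmax 1.2517446874666065
((468.20343017578125, 165.91563415527344), 143.127197265625)
```

View pics/crop1.png

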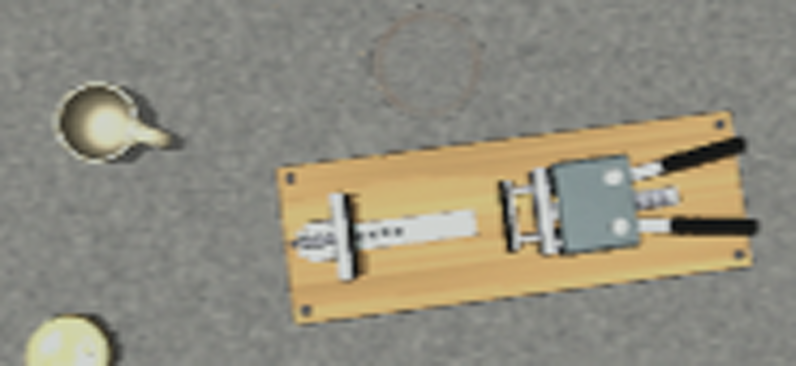

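The crop shows the mug rim centred at (97,122), handle tip about (180,141), and the far jaw bar at (343,235). The board rectangle measures 347 x 119 mm, matching its given size. Now I'll fit the mug and far jaw.

```bash
cat >> h.py <<'E'
O=np.array([.4552,-.0576,0]); YAW=np.radians(98.185); ex=np.array([np.cos(YAW),np.sin(YAW),0]); ey=np.array([-ex[1],ex[0],0]); C=np.stack([ex,ey,[0,0,1]])
E
python3 - <<'E'
from h import *
for n in ("top","scene"):
    i=bot.camera_info(n); P=cloud(np.load(f"pics/{n}0.npy"),i).reshape(-1,3)
    K=(P-O)@C.T*1000
    s=(abs(K[:,1])<40)&(K[:,2]>35)&(K[:,2]<75)
    for nm,a,b in (("farjaw",100,190),("pad/jaw",-6,45)):
        t=K[s&(K[:,0]>a)&(K[:,0]<b)]
        if len(t): print(n,nm,len(t),"x",np.percentile(t[:,0],[1,10,50,90,99]).round(1),"y",t[:,1].min().round(1),t[:,1].max().round(1),"z",np.percentile(t[:,2],[5,95]).round(1))
    t=K[(K[:,0]>-160)&(K[:,0]<-90)&(abs(K[:,1])<60)&(K[:,2]>45)&(K[:,2]<75)]
    print(n,"grips",len(t),"y",np.percentile(t[:,1],[0,10,90,100]).round(1) if len(t) else "", "x",t[:,0].min() if len(t) else "")
    m=P[(abs(P[:,0]-.49)<.09)&(abs(P[:,1]-.25)<.08)&(P[:,2]>.004)&(P[:,2]<.07)]*1000
    print(n,"mug",len(m),m.min(0).round(1),m.max(0).round(1))
    r=m[m[:,2]>48]
    if len(r)>5:
        print(cv2.minEnclosingCircle(r[:,:2].astype(np.float32)), cv2.minAreaRect(m[m[:,2]>25][:,:2].astype(np.float32)))
    A=np.c_[2*r[:,:2],np.ones(len(r))]
    np.save(f"pics/mug_{n}.npy",m)
# plane intersection from crop
i=bot.camera_info("top"); f=192/np.tan(np.radians(i["vfov"]/2)); c=-i["R"].T@i["t"]
for nm,x,y,zz in (("rimL",57,122,.056),("rimR",137,122,.056),("rimT",95,82,.056),("rimB",97,162,.056),("tip",181,142,.036),("jawtop",332,195,.066),("jawbot",346,278,.066),("fj2",343,193,.066),("fj3",356,277,.066)):
    u=145+(x+.5)/4.3-.5; v=160+(y+.5)/4.3-.5
    r=i["R"].T@np.array([(u-i["cx"])/f,(v-i["cy"])/f,1]); X=c+r*(zz-c[2])/r[2]; print(nm,X.round(4),((X-O)@C.T).round(4))
E
```

```text
top farjaw 110 x [139.3 140.  146.6 156.  172.1] y -30.2 32.3 z [44.  68.6]
top pad/jaw 141 x [-4.8 -2.9  4.7 27.  28.7] y -30.8 29.9 z [44.8 67.6]
top grips 163 y [-35.4 -30.1  31.1  35.4] x -154.52428158070185
top mug 439 [401.3 170.    4. ] [579.3 329.6  59.6]
((510.3630065917969, 259.87738037109375), 40.159820556640625) ((507.658447265625, 263.7001037597656), (77.39013671875, 57.83106994628906), 48.35431671142578)
scene farjaw 391 x [140.9 148.4 153.5 156.8 174.2] y -32.0 33.0 z [36.6 66.7]
scene pad/jaw 397 x [-4.7  1.6 23.7 30.7 33.2] y -31.6 33.0 z [37.  65.9]
scene grips 141 y [-35.6 -28.4  33.8  36.7] x -149.8972695529393
scene mug 797 [451.3 220.8   4. ] [576.2 325.5  57. ]
((511.29986572265625, 262.5907287597656), 40.55820846557617) ((515.5897216796875, 264.220703125), (58.40053176879883, 75.63404083251953), 16.317489624023438)
rimL [0.5135 0.299  0.056 ] [ 0.3447 -0.1084  0.056 ]
rimR [0.5146 0.2411 0.056 ] [ 0.2872 -0.1013  0.056 ]
rimT [0.5433 0.2727 0.056 ] [ 0.3143 -0.1343  0.056 ]
rimB [0.4848 0.2689 0.056 ] [ 0.319  -0.0758  0.056 ]
tip [0.5021 0.2115 0.036 ] [ 0.2597 -0.0848  0.036 ]
jawtop [0.4636 0.0973 0.066 ] [ 0.1521 -0.0304  0.066 ]
jawbot [0.4041 0.0857 0.066 ] [0.1491 0.0301 0.066 ]
fj2 [0.4652 0.0894 0.066 ] [ 0.144  -0.0309  0.066 ]
fj3 [0.405  0.0786 0.066 ] [0.1419 0.0303 0.066 ]
```

```bash
cat >> h.py <<'E'
from scipy.spatial.transform import Rotation as Ro
def go(x,y,z,yaw):
    s=bot.observe(); R=Ro.from_euler("xyz",s["eef_rot"]); T=Ro.from_euler("xyz",[np.pi,0,yaw])
    rv=(R.inv()*T).as_rotvec(); d=np.array([x,y,z])-s["position"]
    print("clk %.2f pos"%s["clock"],s["position"].round(4),"rot",s["eef_rot"].round(3),"w %.3f"%s["width"])
    print("d in tool axes now",(R.inv().apply(d)).round(4),"rotvec",rv.round(3),"d in final axes",T.inv().apply(d).round(4))
E
python3 steer.py '[{"jaw": 1, "trans": [0.027, -0.03, 0]}, {"jaw": 1, "trans": [0.027, -0.03, 0]}, {"jaw": 1, "trans": [0.027, -0.03, 0]}, {"jaw": 1, "trans": [0.027, -0.03, 0]}, {"jaw": 1, "trans": [0.027, -0.03, 0]}, {"jaw": 1, "trans": [0.027, -0.03, 0]}, {"jaw": 1, "trans": [0.027, -0.03, 0]}, {"jaw": 1, "trans": [0.027, -0.03, 0]}, {"jaw": 1, "trans": [0.027, -0.03, 0]}, {"jaw": 1, "trans": [0.027, -0.03, 0]}, {"jaw": 1, "trans": [0.027, -0.03, 0]}, {"jaw": 1, "trans": [0.027, -0.03, 0]}, {"jaw": 1, "trans": [0.027, -0.03, 0]}, {"jaw": 1, "trans": [0.027, -0.03, 0]}, {"jaw": 1, "trans": [0.027, -0.03, 0]}, {"jaw": 1, "trans": [0.027, -0.03, 0]}, {"jaw": 1, "trans": [0.027, -0.03, 0]}, {"jaw": 1, "trans": [0.027, -0.03, 0]}, {"jaw": 1, "trans": [0.027, -0.03, 0]}, {"jaw": 1, "trans": [0.02, -0.02, 0]}]' 25
python3 steer.py '[{"jaw": 1, "r": [0, 0, -0.12]}, {"jaw": 1, "r": [0, 0, -0.12]}, {"jaw": 1, "r": [0, 0, -0.12]}, {"jaw": 1, "r": [0, 0, -0.12]}, {"jaw": 1, "r": [0, 0, -0.12]}, {"jaw": 1, "r": [0, 0, -0.12]}, {"jaw": 1, "r": [0, 0, -0.12]}, {"jaw": 1, "r": [0, 0, -0.12]}, {"jaw": 1, "r": [0, 0, -0.07]}, {"jaw": 1}, {"jaw": 1}]'
python3 - <<'E'
from h import *
go(.514,.27,.20,1.368)
i=bot.camera_info("wrist"); p,d=bot.camera("wrist"); print(i)
cv2.imwrite("pics/w1.png",p); np.save("pics/w1.npy",d)
cv2.imwrite("pics/w1b.png",cv2.resize(p,(800,600),interpolation=cv2.INTER_CUBIC))
E
```

```text
clock: 1.77
position: [0.4895, 0.2186, 0.2388]
eef_rot: [-3.141, 0.0, 0.341]
wrist_force: [0.4, -0.6, -0.3]
width: 0.998
grasp_force: 0.0
clock: 2.68
position: [0.4891, 0.2153, 0.239]
eef_rot: [-3.141, 0.0, 1.367]
wrist_force: [-0.6, 0.5, 0.3]
width: 0.997
grasp_force: 0.0
clk 2.68 pos [0.4891 0.2153 0.239 ] rot [-3.141  0.     1.367] w 0.997
d in tool axes now [0.0586 0.0134 0.039 ] rotvec [-0.     0.    -0.001] d in final axes [0.0586 0.0134 0.039 ]
{'vfov': 65.70646984690485, 'cx': 254.7317432110466, 'cy': 189.19429250379372, 'R': array([[ 9.79393544e-01, -2.01960658e-01, -4.22601152e-04],
       [-1.92332146e-01, -9.33335095e-01,  3.03140144e-01],
       [-6.16168112e-02, -2.96812220e-01, -9.52945893e-01]]), 't': array([-0.43523972,  0.25680979,  0.47355618])}
```

View pics/w1b.png

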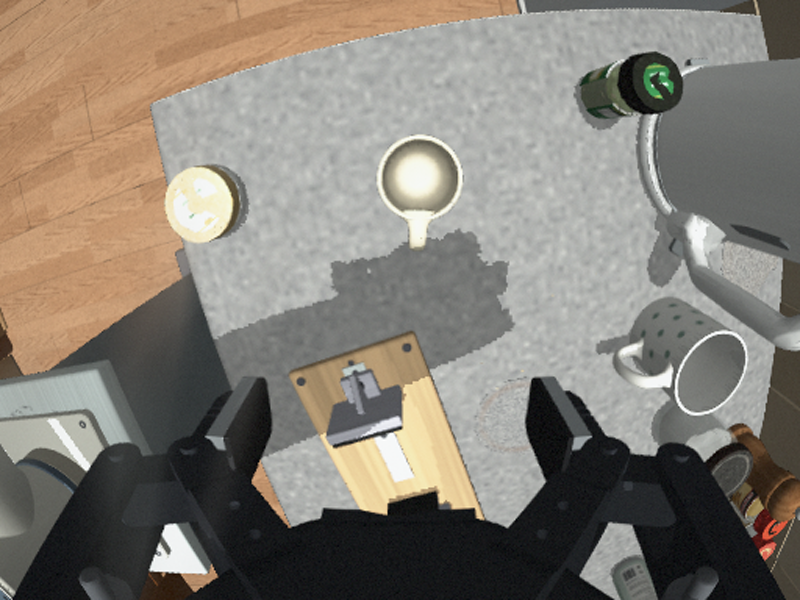

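The wrist view shows the mug rim centre at (420,177) and the handle tip at (418,247). The far jaw plate is at (330–403, 390–446).

Run:
```python
from h import *
i={'vfov': 65.70646984690485, 'cx': 254.7317432110466, 'cy': 189.19429250379372, 'R': np.array([[ 9.79393544e-01, -2.01960658e-01, -4.22601152e-04],
       [-1.92332146e-01, -9.33335095e-01,  3.03140144e-01],
       [-6.16168112e-02, -2.96812220e-01, -9.52945893e-01]]), 't': np.array([-0.43523972,  0.25680979,  0.47355618])}
f=192/np.tan(np.radians(i["vfov"]/2)); v,u=np.mgrid[:384,:512]
def dirs(u,v):
    a=u-i["cx"];b=v-i["cy"];r=np.hypot(a,b)+1e-9;k=np.tan(r/f)/r
    return np.stack([a*k,b*k,np.ones_like(a)],-1)
d=np.load("pics/w1.npy"); P=((dirs(u*1.,v*1.)*d[...,None])-i["t"])@i["R"]
c=-i["R"].T@i["t"]
def pl(x,y,z):
    r=dirs(np.array((x+.5)/1.5625-.5),np.array((y+.5)/1.5625-.5))@i["R"]; return c+r*(z-c[2])/r[2]
L,Rr,T,B=[pl(*q,.056) for q in ((378,177),(463,177),(420,135),(420,219))]
print("L R T B",L.round(4),Rr.round(4),T.round(4),B.round(4)); ce=(L+Rr+T+B)/4; print("ce",ce.round(4),np.linalg.norm(L-Rr),np.linalg.norm(T-B))
for z in (.036,.045):
    t=pl(418,248,z); q=t-ce; print("tip",t.round(4),np.hypot(q[0],q[1]).round(4),np.degrees(np.arctan2(q[1],q[0])))
Q=P.reshape(-1,3); m=Q[(np.hypot(Q[:,0]-ce[0],Q[:,1]-ce[1])<.075)&(Q[:,2]>.006)&(Q[:,2]<.08)]
r=m[m[:,2]>.05]; print("rim pts",len(r),cv2.minEnclosingCircle(r[:,:2].astype(np.float32)*1000))
hd=m[np.hypot(m[:,0]-ce[0],m[:,1]-ce[1])>.034]; hm=hd[:,:2].mean(0)-ce[:2]
print("handle",len(hd),np.hypot(*(hd[:,:2]-ce[:2]).T).max(),np.degrees(np.arctan2(hm[1],hm[0])),hd[:,2].max())
K=(Q-O)@C.T*1000; t=K[(abs(K[:,1])<33)&(K[:,2]>62)&(K[:,2]<72)&(K[:,0]>120)&(K[:,0]<175)]
print("jaw top",len(t),np.percentile(t[:,0],[1,5,50,95,99]).round(1),t[:,1].min(),t[:,1].max())
b=K[(abs(K[:,2]-12)<3)&(K[:,0]>150)&(K[:,0]<205)&(abs(K[:,1])<70)]; print("board",np.percentile(b,[1,99],0).round(1))
go(ce[0],ce[1],.15,1.368)
```

```text
L R T B [0.4879 0.279  0.056 ] [0.5446 0.2678 0.056 ] [0.5214 0.3014 0.056 ] [0.5101 0.2448 0.056 ]
ce [0.516  0.2733 0.056 ] 0.057770641760102555 0.05771576439570322
tip [0.5048 0.2208 0.036 ] 0.0536 -102.03253434618573
tip [0.5048 0.2227 0.045 ] 0.0518 -102.47298609518698
rim pts 808 ((513.4290161132812, 263.1607360839844), 39.609554290771484)
handle 186 0.05403124617822474 -104.55345941534753 0.056852471892443315
jaw top 491 [141.8 142.8 150.4 155.7 156.1] -32.6609467390086 30.746566480238656
board [[150.9 -59.8   9.4]
 [195.6  57.1  14.4]]
clk 2.73 pos [0.4891 0.2153 0.2391] rot [-3.141  0.     1.367] w 1.000
d in tool axes now [0.0622 0.0147 0.0891] rotvec [-0.     0.    -0.001] d in final axes [0.0622 0.0147 0.0891]
```

```bash
python3 steer.py '[{"jaw": 1, "trans": [0.03, 0.007, 0], "r": [0, 0, 0.011]}, {"jaw": 1, "trans": [0.031, 0.0075, 0]}, {"jaw": 1, "trans": [0, 0, 0.035]}, {"jaw": 1, "trans": [0, 0, 0.035]}, {"jaw": 1, "trans": [0, 0, 0.035]}, {"jaw": 1}, {"jaw": 1}]' 25
python3 - <<'E'
from h import *
go(.515,.272,.038,1.356)
E
```

```text
clock: 3.32
position: [0.5151, 0.2718, 0.1335]
eef_rot: [-3.139, 0.002, 1.357]
wrist_force: [0.9, 0.2, 1.3]
width: 1.001
grasp_force: 0.0
clk 3.32 pos [0.5151 0.2718 0.1335] rot [-3.139e+00  2.000e-03  1.357e+00] w 1.001
d in tool axes now [0.0004 0.0002 0.0955] rotvec [-0.003  0.002  0.001] d in final axes [ 0.0002 -0.0001  0.0955]
```

```bash
python3 steer.py '[{"jaw": 1, "trans": [0, 0, 0.03]}, {"jaw": 1, "trans": [0, 0, 0.03]}, {"jaw": 1, "trans": [0, 0, 0.025]}, {"jaw": 1, "trans": [0, 0, 0.0105]}, {"jaw": 1}, {"jaw": 1}]' 25
python3 steer.py '[{"jaw": 0.5}, {"jaw": 0.5}, {"jaw": 0.5}, {"jaw": 0.5}, {"jaw": 0.4}, {"jaw": 0.4}, {"jaw": 0.3}, {"jaw": 0.3}, {"jaw": 0.3}, {"jaw": 0.3}]' 25
```

```text
clock: 3.82
position: [0.517, 0.2724, 0.0407]
eef_rot: [3.14, -0.001, 1.358]
wrist_force: [0.8, -0.2, 0.7]
width: 1.001
grasp_force: 0.0
clock: 4.65
position: [0.5169, 0.2726, 0.0407]
eef_rot: [3.139, -0.002, 1.359]
wrist_force: [-1.1, -0.1, 7.4]
width: 0.658
grasp_force: 25.2
```

```bash
python3 steer.py '[{"jaw": 0.3, "trans": [0, 0, -0.005]}, {"jaw": 0.3, "trans": [0, 0, -0.02]}, {"jaw": 0.3, "trans": [0, 0, -0.03]}, {"jaw": 0.3, "trans": [0, 0, -0.03]}, {"jaw": 0.3, "trans": [0, 0, -0.03]}, {"jaw": 0.3, "trans": [0, 0, -0.02]}, {"jaw": 0.3, "r": [0, 0, -0.09]}, {"jaw": 0.3, "r": [0, 0, -0.09]}, {"jaw": 0.3, "r": [0, 0, -0.09]}, {"jaw": 0.3, "r": [0, 0, -0.086]}, {"jaw": 0.3}, {"jaw": 0.3}]' 25
python3 - <<'E'
from h import *
go(.4397,.0503,.1757,1.7137)
E
```

```text
clock: 5.65
position: [0.5158, 0.2721, 0.1743]
eef_rot: [3.141, -0.0, 1.712]
wrist_force: [-0.5, -0.0, -1.8]
width: 0.66
grasp_force: 27.3
clk 5.65 pos [0.5158 0.2721 0.1743] rot [ 3.141 -0.     1.712] w 0.660
d in tool axes now [-0.2088 -0.1066 -0.0015] rotvec [ 0.    -0.    -0.002] d in final axes [-0.2087 -0.1069 -0.0014]
```

```bash
python3 steer.py '[{"jaw": 0.3, "trans": [-0.026, -0.0133, 0], "r": [0, 0, -0.002]}, {"jaw": 0.3, "trans": [-0.026, -0.0133, 0]}, {"jaw": 0.3, "trans": [-0.026, -0.0133, 0]}, {"jaw": 0.3, "trans": [-0.026, -0.0133, 0]}, {"jaw": 0.3, "trans": [-0.026, -0.0133, 0]}, {"jaw": 0.3, "trans": [-0.026, -0.0133, 0]}, {"jaw": 0.3, "trans": [-0.026, -0.0133, 0]}, {"jaw": 0.3, "trans": [-0.0268, -0.0135, 0]}, {"jaw": 0.3}, {"jaw": 0.3}, {"jaw": 0.3}]' 25
python3 - <<'E'
from h import *
go(.4397,.0503,.1757,1.7137)
i=bot.camera_info("wrist"); p,d=bot.camera("wrist"); np.savez("pics/w2.npz",p=p,d=d,R=i["R"],t=i["t"])
cv2.imwrite("pics/w2b.png",cv2.resize(p,(800,600),interpolation=cv2.INTER_CUBIC))
E
```

```text
clock: 6.57
position: [0.441, 0.0501, 0.1742]
eef_rot: [3.141, -0.0, 1.714]
wrist_force: [-0.9, -0.1, -1.6]
width: 0.657
grasp_force: 27.4
clk 6.57 pos [0.441  0.0501 0.1742] rot [ 3.141 -0.     1.714] w 0.657
d in tool axes now [ 0.0004 -0.0013 -0.0015] rotvec [ 0.001 -0.     0.001] d in final axes [ 0.0004 -0.0013 -0.0015]
```

View pics/w2b.png

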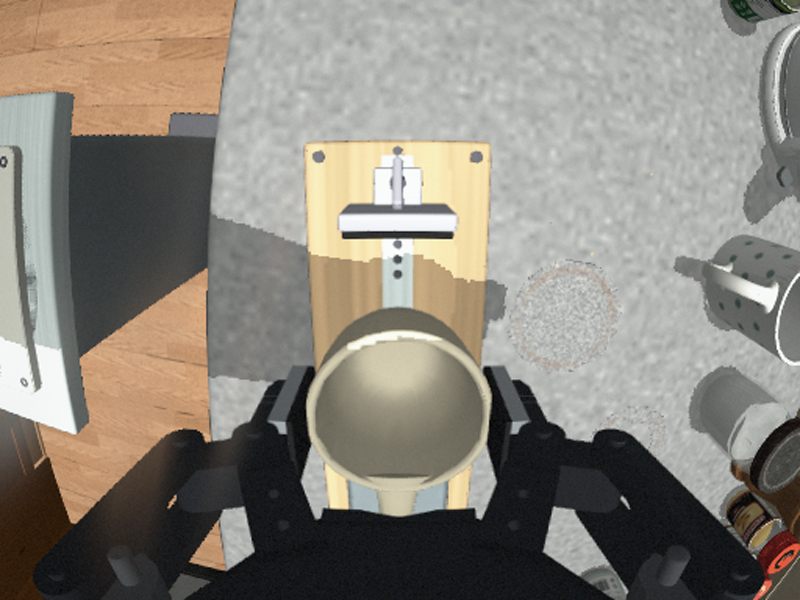

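The wrist view shows the mug rim centre near (399,408) and its handle straight down at (399,500). The board is symmetric about column 398, and the far jaw face is at row ~233. I'll check the rim centre in numbers.

Run:
```python
from h import *
w=np.load("pics/w2.npz"); R,t=w["R"],w["t"]; cx,cy=254.7317,189.1943; f=192/np.tan(np.radians(65.70647/2)); c=-R.T@t
def pl(x,y,z):
    a=(x+.5)/1.5625-.5-cx;b=(y+.5)/1.5625-.5-cy;r=np.hypot(a,b);k=np.tan(r/f)/r
    q=np.array([a*k,b*k,1])@R; X=c+q*(z-c[2])/q[2]; return ((X-O)@C.T*1000).round(1)
for n,x,y,z in (("rimL",307,408,.1895),("rimR",491,408,.1895),("rimT",399,328,.1895),("rimB",399,491,.1895),("handle",399,505,.17),
  ("boardL far",304,143,.012),("boardR far",491,143,.012),("jaw L",340,231,.066),("jaw R",456,231,.066),("jawfoot",398,238,.066)): print(n,pl(x,y,z))
v,u=np.mgrid[:384,:512]; a=u-cx;b=v-cy;r=np.hypot(a,b)+1e-9;k=np.tan(r/f)/r
P=(np.stack([a*k,b*k,np.ones_like(a)],-1)*w["d"][...,None]-t)@R; K=((P-O)@C.T*1000).reshape(-1,3)
T=K[(abs(K[:,1])<34)&(abs(K[:,2]-66)<3)&(K[:,0]>125)&(K[:,0]<170)]; print("jaw top",np.percentile(T,[1,50,99],0).round(1))
E=K[(K[:,2]>183)&(K[:,2]<198)&(abs(K[:,1])<31)&(abs(K[:,0]-108)<36)]; print("rim",len(E),np.percentile(E,[1,99],0).round(1))
```

```text
rimL [113.9  26.1 189.5]
rimR [113.9 -29.4 189.5]
rimT [140.1  -1.6 189.5]
rimB [ 81.3  -1.7 189.5]
handle [ 56.2  -1.8 170. ]
boardL far [194.8  58.3  12. ]
boardR far [194.9 -60.4  12. ]
jaw L [146.2  29.4  66. ]
jaw R [146.3 -32.1  66. ]
jawfoot [142.3  -1.4  66. ]
jaw top [[142.1 -31.6  63.3]
 [149.2  -0.9  65.2]
 [155.7  29.7  67. ]]
rim 3761 [[ 73.1 -30.  183.2]
 [138.2  29.8 197.5]]
```

```bash
python3 steer.py '[{"jaw": 0.3, "trans": [-0.0015, -0.0005, 0.02]}, {"jaw": 0.3, "trans": [0, 0, 0.025]}, {"jaw": 0.3, "trans": [0, 0, 0.025]}, {"jaw": 0.3, "trans": [0, 0, 0.02]}, {"jaw": 0.3, "trans": [0, 0, 0.015]}, {"jaw": 0.3, "trans": [0, 0, 0.008]}, {"jaw": 0.3, "trans": [0, 0, 0.004]}, {"jaw": 0.3}, {"jaw": 0.3}, {"jaw": 0.3}]' 25
python3 - <<'E'
from h import *
go(.4397,.0503,.0527,1.7137)
E
```

```text
clock: 7.45
position: [0.4411, 0.0486, 0.0576]
eef_rot: [3.14, 0.0, 1.717]
wrist_force: [0.2, -0.2, -0.6]
width: 0.656
grasp_force: 27.5
clk 7.45 pos [0.4411 0.0486 0.0576] rot [3.14  0.    1.717] w 0.656
d in tool axes now [ 0.0019 -0.0012  0.0049] rotvec [0.001 0.    0.003] d in final axes [ 0.0019 -0.0012  0.0049]
```

```bash
python3 steer.py '[{"jaw": 0.3, "trans": [0, 0, 0.002]}, {"jaw": 0.3, "trans": [0, 0, 0.0015]}, {"jaw": 0.3, "trans": [0, 0, 0.001]}, {"jaw": 0.3}, {"jaw": 0.3}]' 25
python3 steer.py '[{"jaw": 0.3, "trans": [0, 0, 0.001]}, {"jaw": 0.3}, {"jaw": 0.3}]' 25
```

```text
clock: 7.87
position: [0.4407, 0.0484, 0.0527]
eef_rot: [3.141, 0.0, 1.717]
wrist_force: [-1.5, -0.3, 5.5]
width: 0.658
grasp_force: 27.9
clock: 8.12
position: [0.4408, 0.0484, 0.0526]
eef_rot: [3.14, 0.001, 1.717]
wrist_force: [-5.4, 0.4, 19.4]
width: 0.659
grasp_force: 28.7
```

Contact with the board is felt (5.5 N, then 19 N). I back off slightly, release and rise.

```bash
python3 steer.py '[{"jaw": 0.3, "trans": [0, 0, -0.001]}, {"jaw": 0.3}, {"jaw": 0.7}, {"jaw": 0.75}, {"jaw": 0.85}, {"jaw": 1}, {"jaw": 1}, {"jaw": 1}, {"jaw": 1}]' 25
python3 steer.py '[{"jaw": 1, "trans": [0, 0, -0.01]}, {"jaw": 1, "trans": [0, 0, -0.025]}, {"jaw": 1, "trans": [0, 0, -0.035]}, {"jaw": 1, "trans": [0, 0, -0.035]}, {"jaw": 1, "trans": [0, 0, -0.03]}, {"jaw": 1}]' 20
python3 - <<'E'
from h import *
go(.473,-.1814,.187,1.7137)
w=bot.camera_info("wrist"); p,d=bot.camera("wrist"); cv2.imwrite("pics/w3b.png",cv2.resize(p,(800,600),interpolation=cv2.INTER_CUBIC))
p,d=bot.camera("scene"); cv2.imwrite("pics/s3.png",p)
E
```

```text
clock: 8.87
position: [0.4404, 0.0485, 0.0522]
eef_rot: [-3.141, -0.0, 1.717]
wrist_force: [-0.7, -0.7, 0.4]
width: 0.997
grasp_force: 0.0
clock: 9.37
position: [0.4427, 0.0484, 0.1927]
eef_rot: [3.133, 0.002, 1.717]
wrist_force: [0.1, -0.4, 0.8]
width: 1.0
grasp_force: 0.0
clk 9.37 pos [0.4427 0.0484 0.1927] rot [3.133e+00 2.000e-03 1.717e+00] w 1.000
d in tool axes now [-0.2317 -0.0035  0.0061] rotvec [0.008 0.002 0.003] d in final axes [-0.2317 -0.0027  0.0057]
```

View pics/w3b.png

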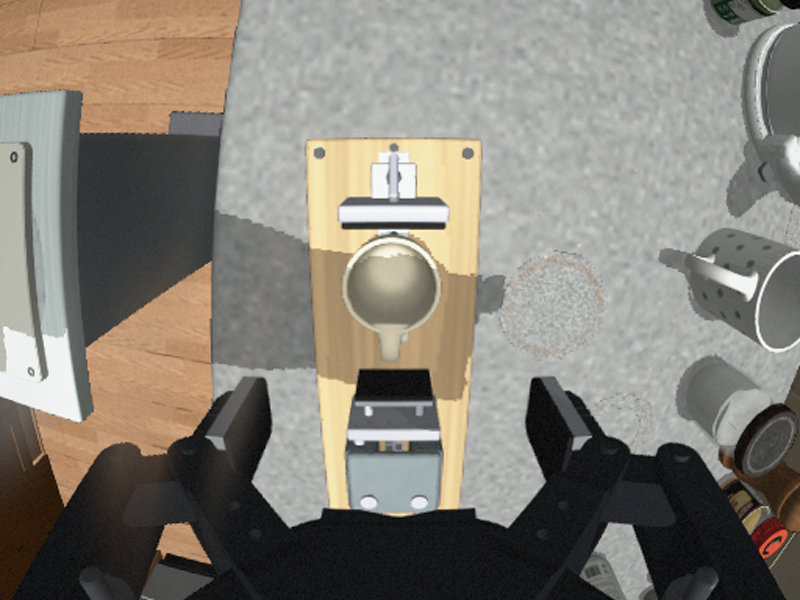

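The wrist view shows the mug standing centred: rim (392,285), board centre column 393, handle tip (390,358) facing the pad. Next the squeeze handles.

```bash
python3 steer.py '[{"jaw": 1, "trans": [-0.033, -0.0004, 0]}, {"jaw": 1, "trans": [-0.033, -0.0004, 0]}, {"jaw": 1, "trans": [-0.033, -0.0004, 0]}, {"jaw": 1, "trans": [-0.033, -0.0004, 0]}, {"jaw": 1, "trans": [-0.033, -0.0004, 0]}, {"jaw": 1, "trans": [-0.033, -0.0004, 0]}, {"jaw": 1, "trans": [-0.033, -0.0004, 0]}, {"jaw": 1, "r": [0, 0, 0.003]}, {"jaw": 1}, {"jaw": 1}]' 20
python3 - <<'E'
from h import *
go(.473,-.1814,.043,1.7137)
i=bot.camera_info("wrist"); p,d=bot.camera("wrist"); np.savez("pics/w4.npz",p=p,d=d,R=i["R"],t=i["t"])
cv2.imwrite("pics/w4b.png",cv2.resize(p,(800,600),interpolation=cv2.INTER_CUBIC))
R,t=i["R"],i["t"]; cx,cy=i["cx"],i["cy"]; f=192/np.tan(np.radians(i["vfov"]/2))
v,u=np.mgrid[:384,:512]; a=u-cx;b=v-cy;r=np.hypot(a,b)+1e-9;k=np.tan(r/f)/r
P=(np.stack([a*k,b*k,np.ones_like(a)],-1)*d[...,None]-t)@R; K=((P-O)@C.T*1000).reshape(-1,3)
q=K[(abs(K[:,2]-76)<3)&(abs(K[:,1])<40)&(K[:,0]>-75)&(K[:,0]<0)]; print("housing",len(q),np.percentile(q,[2,98],0).round(1))
q=K[(abs(K[:,2]-64)<5)&(abs(K[:,1])<40)&(K[:,0]>-135)&(K[:,0]<-105)]; print("sleeves",len(q),np.percentile(q,[1,99],0).round(1) if len(q) else "")
q=K[(abs(K[:,2]-12)<3)&(abs(K[:,1])<70)&(K[:,0]>-150)&(K[:,0]<180)]; print("board",np.percentile(q,[1,99],0).round(1))
E
```

```text
clock: 10.3
position: [0.4706, -0.1801, 0.186]
eef_rot: [-3.14, -0.002, 1.713]
wrist_force: [-0.4, 0.2, 0.1]
width: 1.0
grasp_force: 0.0
clk 10.30 pos [ 0.4706 -0.1801  0.186 ] rot [-3.140e+00 -2.000e-03  1.713e+00] w 1.000
d in tool axes now [-0.0019  0.0025  0.143 ] rotvec [-0.002 -0.002 -0.001] d in final axes [-0.0016  0.0022  0.143 ]
housing 5072 [[-61.4 -31.3  73.8]
 [ -8.9  29.2  77.9]]
sleeves 849 [[-134.8  -33.9   59.6]
 [-105.4   32.3   64.9]]
board [[-148.1  -59.8    9.7]
 [  60.9   57.7   13.7]]
```

View pics/w4b.png

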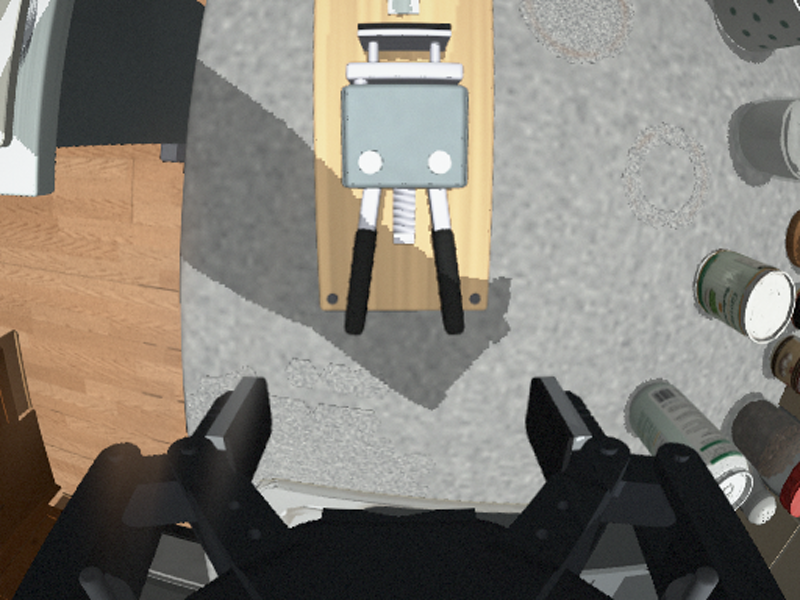

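The wrist view shows the sleeves at about (360,282) and (447,282), symmetric about column 404, with the open fingers clear on either side. I descend over them.

```bash
python3 steer.py '[{"jaw": 1, "trans": [-0.0017, 0.0028, 0.03]}, {"jaw": 1, "trans": [0, 0, 0.035]}, {"jaw": 1, "trans": [0, 0, 0.03]}, {"jaw": 1, "trans": [0, 0, 0.02]}, {"jaw": 1, "trans": [0, 0, 0.015]}, {"jaw": 1, "trans": [0, 0, 0.011]}, {"jaw": 1}, {"jaw": 1}, {"jaw": 1}]' 20
python3 steer.py '[{"jaw": 0.7}, {"jaw": 0.7}, {"jaw": 0.7}, {"jaw": 0.7}, {"jaw": 0.7}]' 20
python3 - <<'E'
from h import *
go(.473,-.1814,.043,1.7137)
E
```

```text
clock: 11.1
position: [0.4747, -0.1812, 0.047]
eef_rot: [3.141, 0.0, 1.715]
wrist_force: [-0.1, 0.2, 0.5]
width: 1.002
grasp_force: 0.0
clock: 11.52
position: [0.4741, -0.182, 0.0473]
eef_rot: [3.141, 0.001, 1.714]
wrist_force: [-3.9, 0.4, 8.0]
width: 0.7
grasp_force: 4.5
clk 11.52 pos [ 0.4741 -0.182   0.0473] rot [3.141e+00 1.000e-03 1.714e+00] w 0.700
d in tool axes now [ 0.0007 -0.001   0.0043] rotvec [ 0.     0.001 -0.   ] d in final axes [ 0.0007 -0.001   0.0043]
```

```bash
python3 steer.py '[{"jaw": 0.95}, {"jaw": 0.95}, {"jaw": 0.95, "trans": [0, 0, 0.004]}, {"jaw": 0.95}, {"jaw": 0.6}, {"jaw": 0.5}, {"jaw": 0.4}, {"jaw": 0.4}, {"jaw": 0.4}, {"jaw": 0.4}, {"jaw": 0.4}, {"jaw": 0.4}]' 20
cat >> h.py <<'E'
def snap(name,view=False):
    s=bot.observe(); print("clk %.2f w %.3f g %.1f"%(s["clock"],s["width"],s["grasp_force"]),s["wrist_force"].round(1),s["position"].round(4))
    i=bot.camera_info("scene"); p,d=bot.camera("scene"); cv2.imwrite(f"pics/{name}.png",p)
    K=((cloud(d,i)-O)@C.T*1000).reshape(-1,3)
    q=K[(abs(K[:,1])<22)&(K[:,2]>45)&(K[:,2]<59)&(K[:,0]>15)&(K[:,0]<75)]; print("pad front x",np.percentile(q[:,0],[50,90]).round(1),len(q))
    q=K[(abs(K[:,1])<33)&(K[:,2]>57)&(K[:,2]<66)&(K[:,0]>60)&(K[:,0]<170)]; print("mug top y",np.percentile(q[:,1],[1,99]).round(1),"x",np.percentile(q[:,0],[1,99]).round(1))
    i=bot.camera_info("wrist"); p,d=bot.camera("wrist"); cv2.imwrite(f"pics/{name}w.png",p)
E
python3 -c "
from h import *
snap('a1')"
```

```text
clock: 12.52
position: [0.4741, -0.1825, 0.0434]
eef_rot: [-3.141, 0.002, 1.713]
wrist_force: [-6.2, -2.0, 15.2]
width: 0.437
grasp_force: 21.4
clk 12.52 w 0.437 g 21.4 [-6.2 -2.  15.2] [ 0.4741 -0.1825  0.0434]
pad front x [39.8 41.7] 100
mug top y [-29.4  31.2] x [ 71.3 157.4]
```

```bash
python3 steer.py '[{"jaw": 0.7}, {"jaw": 1}, {"jaw": 1}, {"jaw": 1}, {"jaw": 1}, {"jaw": 1}, {"jaw": 1}, {"jaw": 1}]' 20
python3 -c "
from h import *
snap('a2')"
python3 steer.py '[{"jaw": 0.7}, {"jaw": 0.6}, {"jaw": 0.5}, {"jaw": 0.4}, {"jaw": 0.4}, {"jaw": 0.4}, {"jaw": 0.4}, {"jaw": 0.4}, {"jaw": 0.4}]' 20
python3 -c "
from h import *
snap('a3')"
python3 steer.py '[{"jaw": 0.7}, {"jaw": 1}, {"jaw": 1}, {"jaw": 1}, {"jaw": 1}, {"jaw": 1}, {"jaw": 1}, {"jaw": 1}]' 20
python3 -c "
from h import *
snap('a4')
p=cv2.imread('pics/a4.png'); a=cv2.resize(p[160:265,250:350],None,fx=4,fy=4,interpolation=cv2.INTER_CUBIC); w=cv2.imread('pics/a4w.png')
b=cv2.resize(w[0:150,180:340],(400,420)); cv2.imwrite('pics/a4c.png',np.hstack([a,b]))"
```

```text
clock: 13.28
position: [0.4743, -0.1817, 0.0422]
eef_rot: [-3.142, -0.0, 1.714]
wrist_force: [-0.2, 0.9, 0.4]
width: 1.0
grasp_force: 0.0
clk 13.28 w 1.000 g 0.0 [-0.2  0.9  0.4] [ 0.4743 -0.1817  0.0422]
pad front x [38.2 41. ] 79
mug top y [-30.   31.6] x [ 71.4 157.2]
clock: 14.13
position: [0.4741, -0.1826, 0.0435]
eef_rot: [-3.142, 0.002, 1.713]
wrist_force: [-6.5, -1.0, 16.4]
width: 0.441
grasp_force: 21.4
clk 14.13 w 0.441 g 21.4 [-6.5 -1.  16.4] [ 0.4741 -0.1826  0.0435]
pad front x [31.7 52.3] 96
mug top y [-29.8  31.3] x [ 69.6 157.4]
clock: 14.9
position: [0.4743, -0.1817, 0.0422]
eef_rot: [-3.142, -0.0, 1.714]
wrist_force: [-0.4, -0.2, 0.0]
width: 1.002
grasp_force: 0.0
clk 14.90 w 1.002 g 0.0 [-0.4 -0.2  0. ] [ 0.4743 -0.1817  0.0422]
pad front x [45.4 49.6] 104
mug top y [-30.2  31.7] x [ 65.1 157.3]
```

View pics/a4c.png

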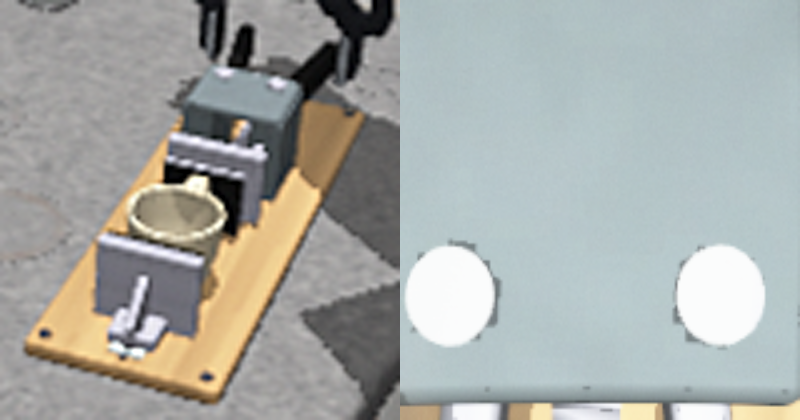

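The scene crop shows the pad just short of the mug handle, with the mug upright and centred in front of the far jaw. The third squeeze I do slowly.

```bash
python3 steer.py '[{"jaw": 0.8}, {"jaw": 0.75}, {"jaw": 0.7}, {"jaw": 0.67}, {"jaw": 0.64}, {"jaw": 0.61}, {"jaw": 0.58}, {"jaw": 0.55}, {"jaw": 0.52}, {"jaw": 0.5}, {"jaw": 0.48}, {"jaw": 0.46}, {"jaw": 0.44}, {"jaw": 0.4}, {"jaw": 0.4}, {"jaw": 0.4}]' 20
python3 -c "
from h import *
snap('a5')
p=cv2.imread('pics/a5.png'); a=cv2.resize(p[185:250,270:325],None,fx=8,fy=8,interpolation=cv2.INTER_CUBIC); cv2.imwrite('pics/a5c.png',a)
q,d=bot.camera('top'); cv2.imwrite('pics/a5t.png',q); b=cv2.resize(q[190:230,205:300],None,fx=3.5,fy=3.5,interpolation=cv2.INTER_CUBIC); b=cv2.copyMakeBorder(b,0,520-b.shape[0],0,0,cv2.BORDER_CONSTANT); cv2.imwrite('pics/a5c.png',np.hstack([a,b]))"
```

```text
clock: 16.33
position: [0.4741, -0.1825, 0.0434]
eef_rot: [-3.141, 0.002, 1.713]
wrist_force: [-6.4, -1.9, 14.1]
width: 0.435
grasp_force: 18.5
clk 16.33 w 0.435 g 18.5 [-6.4 -1.9 14.1] [ 0.4741 -0.1825  0.0434]
pad front x [54.4 59.4] 79
mug top y [-29.1  31.5] x [ 71.5 157.3]
```

View pics/a5c.png

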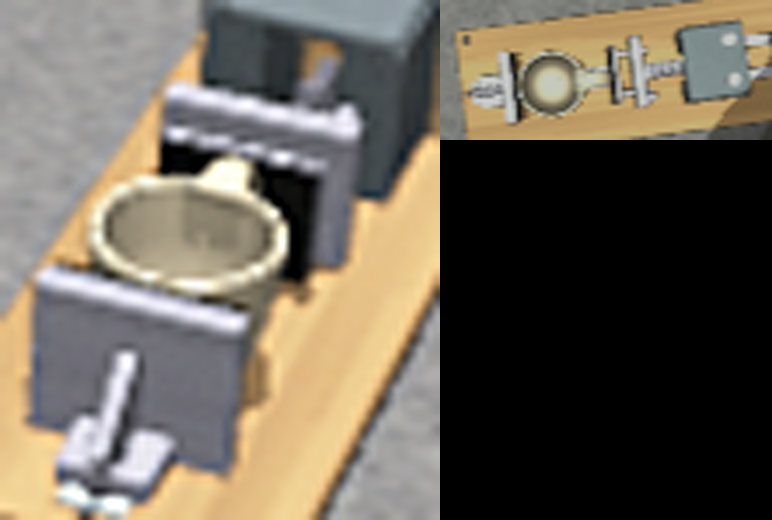

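The pad now touches the handle: front at about 58.5 mm, jaw near 32, so the spring is in ~3.5 mm. The mug is against the far jaw. I release (the ratchet holds 30 mm) and take a partial squeeze to about 36 mm, for roughly 8 mm of spring.

```bash
python3 steer.py '[{"jaw": 0.7}, {"jaw": 1}, {"jaw": 1}, {"jaw": 1}, {"jaw": 1}, {"jaw": 1}, {"jaw": 1}, {"jaw": 1}]' 20
python3 -c "
from h import *
snap('a6')"
python3 steer.py '[{"jaw": 0.8}, {"jaw": 0.75}, {"jaw": 0.7}, {"jaw": 0.68}, {"jaw": 0.66}, {"jaw": 0.64}, {"jaw": 0.62}, {"jaw": 0.61}, {"jaw": 0.6}, {"jaw": 0.59}, {"jaw": 0.59}, {"jaw": 0.59}, {"jaw": 0.59}]' 20
python3 -c "
from h import *
snap('a7')
p=cv2.imread('pics/a7.png'); a=cv2.resize(p[160:250,260:335],(500,600),interpolation=cv2.INTER_CUBIC)
q,d=bot.camera('top'); cv2.imwrite('pics/a7t.png',q); b=cv2.resize(q[190:230,215:290],(300,160),interpolation=cv2.INTER_CUBIC); e=cv2.resize(cv2.imread('pics/a5t.png')[190:230,215:290],(300,160),interpolation=cv2.INTER_CUBIC); cv2.imwrite('pics/a7c.png',np.hstack([a,np.vstack([b,e,np.zeros((280,300,3),np.uint8)])]))"
```

```text
clock: 17.15
position: [0.4744, -0.1818, 0.0422]
eef_rot: [-3.142, -0.0, 1.714]
wrist_force: [-0.8, 0.2, 0.1]
width: 0.996
grasp_force: 0.0
clk 17.15 w 0.996 g 0.0 [-0.8  0.2  0.1] [ 0.4744 -0.1818  0.0422]
pad front x [51.2 58.8] 90
mug top y [-29.4  31.7] x [ 61.5 157.7]
clock: 18.33
position: [0.4741, -0.1823, 0.0432]
eef_rot: [-3.141, 0.002, 1.713]
wrist_force: [-5.4, -1.0, 9.8]
width: 0.592
grasp_force: 7.4
clk 18.33 w 0.592 g 7.4 [-5.4 -1.   9.8] [ 0.4741 -0.1823  0.0432]
pad front x [55.5 59.1] 68
mug top y [-29.1  31.6] x [ 78.7 157. ]
```

View pics/a7c.png

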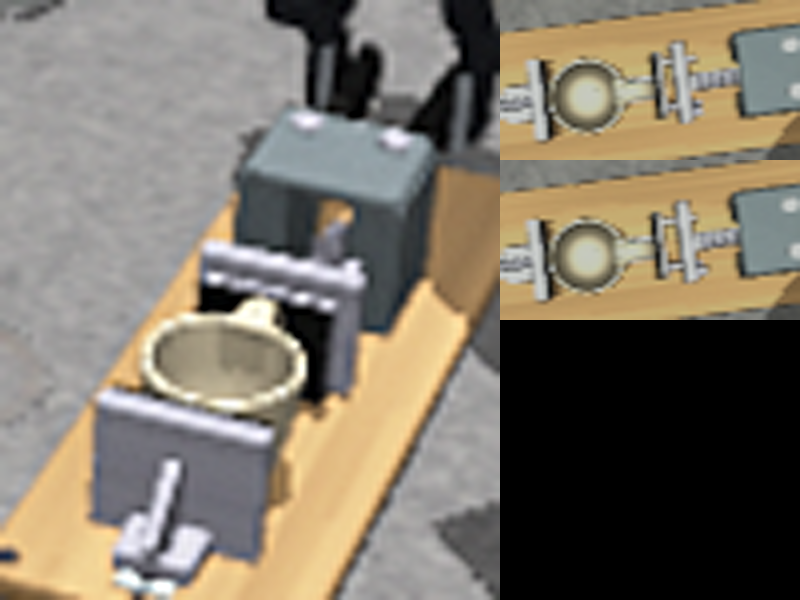

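The top crops show the moving jaw has advanced about 4.5 mm since the last full squeeze while the pad stayed on the handle. So the spring is in roughly 8 of 16 mm, the mug is upright and centred against the far jaw, and the handles are held. The 7.4 N grip force agrees with this.

```bash
python3 -c "
from station import bot
print(bot.close_job())"
```

```text
the job is handed in; nothing more can be done
None
```

I handed the job in at about 18.5 s of the 64 s: the mug stands upright on the board, pinned by its handle against the far jaw, with the pad spring pushed in about 8 of 16 mm (estimated from the images) and the handles still held squeezed.

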